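# Hang the basket and hold the rinse dial

## Robot

A 6-joint arm with a two-finger parallel gripper is mounted at the origin on the work surface. World frame = base frame: x ahead of the robot, y to its left, z up, the work surface at z = 0. Lengths are in m, angles in rad, forces in N, time in s.
With the tool pointing down it reaches from about 0.225 to 0.875 m from the base axis. Payload 3.4 kg.
Tool frame: the origin (TCP) lies midway between the tips of the shut fingers; the grasp point (between the pads) lies behind it (ctrl.grip_point_offset is the z of the grasp point in the tool frame, in m); z points along the fingers, y is the line along which they close (so a half turn about z gives the same grasp; the last joint's range is limited). The gripper opens to 85 mm and grips with 20 to 120 N. Pads are 22 mm wide; open, the fingers measure 114 mm over their backs; the gripper's body (76 mm by 85 mm) begins 54 mm behind the grasp point. The pads swing forward as they close: fully open they stand 13 mm farther back than shut.
Start: joints at [1.179, 0.276, 1.505, -0, 1.361, -0.121], TCP at [0.154, 0.554, 0.231] pointing down, gripper open.
Joint ranges: [-2.89, 2.89], [-0.75, 2.08], [0.22, 2.7], [-1.18, 4.32], [0.11, 2.71], [-2.7, 2.7]. Speed limits (rad/s): [2.57, 2.57, 3.14, 3.14, 3.14, 3.14].

## Interface

Orientations are given as [roll, pitch, yaw] about the fixed x, y, z axes, in that order (R = Rz(yaw) Ry(pitch) Rx(roll)).
In Python, from bench import ctrl, vision gives the robot as it stands.
- The arm moves only by the shell command python3 -m creep 'ROWS' [OPENING] [FORCE]. ROWS is JSON, a list that holds one entry, the list of rows, each a list of 6 numbers: the shift along the tool's x, y, z each as a share of 0.025 m, from -1 to 1, then the turn, a rotation vector about the tool's x, y, z each as a share of 0.1 rad, from -1 to 1. In form: [[[dx, dy, dz, ax, ay, az], ...]]. A call has 1 to 10 rows; each row shifts and turns the commanded pose from where the row before left it, along the tool's axes as they then stand; what a row does not reach is not made up. A row lasts 1/12 s, in which the tool goes at most 41.7 mm and 7.16 degrees, less where a joint would pass 70% of its speed; a pose out of reach is approached as far as the arm can. A call with a number of a shift or a turn outside -1 to 1 is refused whole. A call with a gripper value outside its range is refused whole. OPENING is the closure, from -1 (fully open) to 1 (shut), set as the call begins (- or left out, the last holds). The fingers move at their own pace and stop on an object; FORCE is the grip in N (left out, the last holds). Time passes only in rows, so rows that do not move let the fingers close. It gives the time, the measured TCP pose, the force, the opening and the grip force at its end, in the units of the state.
- ctrl.read_state(): the state, without advancing time (a new reading comes with each control period).
- vision.snapshot(name): name is "scene" or "top" or "wrist"; returns (picture, depth): 420x560x3 uint8, red, green, blue; 420x560 float32, m along the optical axis (not along the pixel's ray), 0 where there is no reading.
- vision.get_calibration(name): a dict with "fovy" (degrees; the focal length in pixels is half the picture's height over the tangent of half this angle, whatever the lens; pixels are square), "cx", "cy" (the principal point, pixels), "D" ([k1, k2, p1, p2, k3] as OpenCV has them; the pictures are not rectified), "R" (3x3) and "t" (3): a world point X has camera coordinates R X + t. Camera axes: x right, y down, z forward; pixel columns grow to the right and rows downward; lengths in m; the calibration is good to about 2 mm. A picture is of the moment at which its call begins: read the wrist's pose just before it. get_calibration takes no time and is no camera call; for the wrist camera it gives the pose at the moment of the call.
- ctrl.hand_in(): hands the job in; it is judged then, once.
The state is a dict: "time_s": time; "joint_pos": joint angles; "qd": joint speeds; "joint_torque": joint torques, N m; "position": TCP position; "orientation": TCP orientation; "contact_force": force on the tool from outside, world axes, zero at the start; "ft_torque": the same for the moment, N m; "width": finger opening in m; "finger_force": force on a finger pad.
Only numpy, scipy, OpenCV 4.12 (cv2) and the standard library are available. Lean on these libraries where they do the work, as an engineer would, in place of code of your own. Each camera call takes 0.05 s, during which the arm holds its last target. There are 200 camera calls.

## Task

Rinse the empty basket: hang it by its handle on the twin-prong hook of the chrome rail so that it hangs freely, and let go of it. Then turn the spring-return dial on the white rinse valve clockwise past its first two clicks to the third, and finish while still holding it there against its spring. Leave the lota, cup, soap case and comb where they are.

Things in the scene. Friction and masses are not known exactly. Their poses are not given: they have to be found in the camera images.
- basket: Loose open white plastic basket with slatted sides, about 160 g, 100 mm (its x) by 160 mm (its y), rim 70 mm high, with a rigid grey bow handle. Origin: centre of its underside, z up. It is the same either way round. It starts on the plank, on one side of the robot, with the valve on the other.
- basket_grip (a point): Middle of the handle's top bar, 170 mm above the basket's underside. The bar is round, 10 mm thick, straight and level over 120 mm along the basket's y; its legs slope from there down to the ends of the basket. Axes as the basket's.
- hook_rail: Fixed chrome rail on two posts (340 mm apart, along its y), rail axis 171 mm above the plank, 14 mm thick, with one twin-prong hook in the middle. Origin: on the plank under the middle of the rail; its -x is the side to which the hook points (towards the robot, give or take the yaw). A 12 mm spray bar runs between the posts 70 mm above the plank.
- hook_seat (a point): Where the middle of the handle's bar lies when hung, 210 mm above the plank, 75 mm on the -x side of the rail, midway between the two prongs; the bar lies across both, along y. Prongs: round, 8 mm thick, 70 mm apart, so the fingers fit in the 62 mm gap. Each has a 30 mm long flat seat, then rises on the rail side to a hump (top 7 mm above this point). Axes as hook_rail's.
- hook_tip (a point): Top of the prongs' upturned tips, midway between them: 25 mm on the -x side of hook_seat and 20 mm higher. Bring the basket in along +x (the basket is deeper than the hook, so it cannot come from straight above), its bar 40 to 50 mm above hook_seat, which clears everything, then lower it straight down at hook_seat.
- valve: Fixed white rinse valve box, 120 by 120 by 60 mm high. Origin: centre of its underside, z up. The dial sits in the middle of its top; one, two and three dark pips on the box mark the first, second and third clicks.
- dial (a joint): Angle of the steel dial in rad about its vertical axis: 0 at rest, growing clockwise seen from above; clicks at 0.4, 0.8 and 1.2 (the third, last one), end stop at 1.32. A spring always drives it back to 0 from every click when let go, with about 0.07 N m at rest and 0.155 N m at the third click; with the clicks up to about 0.17 N m is needed on the way.
- dial_grip (a point): On the dial's axis, 96 mm above the plank, the height to grip. The grip is an upright steel bar 60 mm long (this point's x, turns with the dial), 14 mm thick (y), 32 mm tall, top 8 mm above this point, foot 24 mm below, on a disc 72 mm across. A dark dot marks its +x end, which points 0.6 rad anticlockwise from the valve's x at rest and 0.6 rad clockwise at the third click.
- lota: Bystander: aluminium lota, 100 mm across, 100 mm tall, loose. Origin: centre of its underside.
- cup: Bystander: white ceramic cup, 76 mm across, 85 mm tall, loose. Origin: centre of its underside.
- soap_case: Bystander: transparent soap case, 74 by 109 by 34 mm, loose. Origin: centre of its underside.
- comb: Bystander: green plastic comb, 36 by 170 by 5 mm, loose, flat on the plank. Origin: centre of its underside.
Things that resemble listed ones, but are neither listed nor needed, are in the scene too. Leave any turquoise look-alike of the valve alone. Leave any red look-alike of the basket alone.

How it is judged:
On the way, in this order (a step that is already met when the one before it is completed fails the run):
1. the basket hangs by its handle on both prongs of the hook, released and at rest (x of basket_grip in the frame of hook_seat between -0.025 and 0.025 m and y of basket_grip in the frame of hook_seat between -0.035 and 0.035 m and z of basket_grip in the frame of hook_seat between -0.012 and 0.012 m and angle between basket's own z axis and vertical below 0.35 rad and contact force between basket and hook_rail above 0.4 N and contact force between basket and the arm below 0.05 N and contact force between basket and the fingers below 0.05 N and linear speed of basket below 0.05 m/s), for 0.3 s.
2. the fingers hold the dial at its third click (value of joint dial above 1.08 rad and contact force between the fingers and valve above 0.5 N), for 0.5 s.
At the end, for the whole second after the job is handed in: Basket hung: middle of its bar within 25 mm (x), 35 mm (y), 12 mm (z) of the hook seat, tilt under 0.35 rad, carried by the hook (over 0.4 N), untouched by the robot, under 0.05 m/s; the fingers still press on the dial (over 0.5 N) and hold it beyond 1.08 rad (third click 1.2) (all of step 1 and all of step 2); the arm keeps its last pose, push and grip.
It fails at once if the lota is moved by more than 30 mm (distance of lota from where it was at the start of the episode above 0.03 m).
It fails at once if the cup is moved by more than 30 mm (distance of cup from where it was at the start of the episode above 0.03 m).
It fails at once if the soap case is moved by more than 30 mm (distance of soap_case from where it was at the start of the episode above 0.03 m).
It fails at once if the comb is moved by more than 30 mm (distance of comb from where it was at the start of the episode above 0.03 m).
It also fails if it takes over 61 s, if anything falls off the work surface, if the arm or the gripper's body presses on something with over 40 N, if the wrist force passes 120 N, or if a joint passes its speed limit or range.

## Working session

There is one attempt and no reset: what is moved stays moved. The work goes in short steps, Python scripts to look and compute and a shell command to move; the robot and the scene stay as the last step left them, time stands still between calls to the robot, and variables do not carry over. Pictures are saved under pics/ and viewed, at most 10 in all, crops included, and the job is handed in when it is done.

```bash
mkdir -p pics; ls
cat > h.py <<'E'
import numpy as np, cv2
from bench import ctrl, vision
def save(n,f):
    im,d=vision.snapshot(n); cv2.imwrite(f,im[:,:,::-1]); np.savez(f[:-4]+'.npz',im=im,d=d,**{k:np.array(v) for k,v in vision.get_calibration(n).items()}); return im,d
def cal(c):
    f=210/np.tan(np.radians(float(c['fovy']))/2)
    K=np.array([[f,0,float(c['cx'])],[0,f,float(c['cy'])],[0,0,1]])
    return K,np.array(c['D'],float),np.array(c['R']),np.array(c['t']).ravel()
def rays(c,uv):
    K,D,R,t=cal(c); p=cv2.undistortPoints(np.array(uv,float).reshape(-1,1,2),K,D).reshape(-1,2)
    return -R.T@t, np.c_[p,np.ones(len(p))]@R
def plane(c,uv,z):
    o,r=rays(c,uv); return o+r*((z-o[2])/r[:,2])[:,None]
def cloud(c):
    v,u=np.mgrid[0:420,0:560]; o,r=rays(c,np.c_[u.ravel(),v.ravel()])
    P=(o+r*c['d'].reshape(-1,1)).reshape(420,560,3); P[c['d']==0]=np.nan; return P
E
python3 - <<'E'
from h import *
for n in('scene','top'): save(n,f'pics/{n}0.png'); 
print(ctrl.read_state(),ctrl.grip_point_offset)
c=np.load('pics/top0.npz');print(c['fovy'],c['R'],c['t'],c['D'])
E
```

```text
pics
{'time_s': 0.1, 'joint_pos': array([ 1.17899993e+00,  2.76546690e-01,  1.50600127e+00, -4.65439264e-05,
        1.36070741e+00, -1.20977851e-01]), 'qd': array([-1.15306192e-03, -1.07437547e-03, -3.01163112e-03, -6.08494325e-04,
       -5.62844539e-04,  5.59661482e-06]), 'joint_torque': array([ 2.59403401e-03, -4.17701411e+01, -2.46407157e+01, -7.71926352e-05,
        5.72203891e-03,  2.06810466e-05]), 'position': array([0.15365204, 0.55360165, 0.23051979]), 'orientation': array([-3.13993660e+00, -1.55489223e-04,  2.87078372e+00]), 'contact_force': array([-0.15606743, -0.16676883,  0.87071672]), 'ft_torque': array([0.02755067, 0.00706892, 0.02165033]), 'finger_force': 0.0, 'width': 0.08492927546501174} -0.0187
56.740442569225884 [[-0.02373849 -0.99965177 -0.01152483]
 [-0.99835726  0.02430592 -0.05188455]
 [ 0.05214661  0.01027423 -0.99858659]] [-0.04671982  0.46704918  1.18512891] [0.01286119 0.         0.         0.         0.        ]
```

View pics/top0.png

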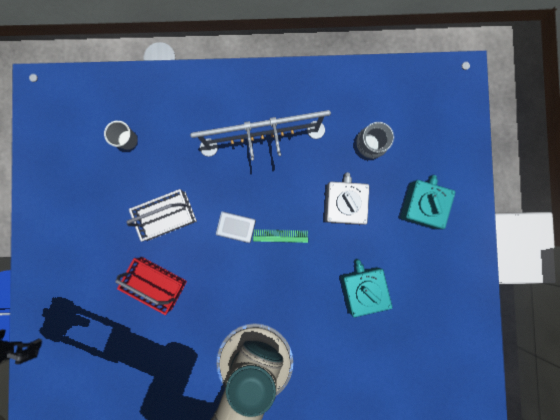

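View pics/scene0.png

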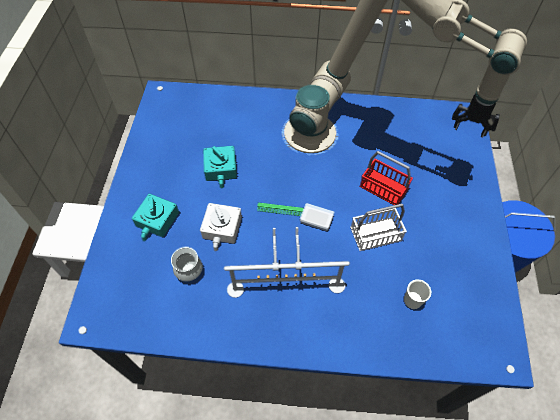

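The top view shows the white basket at (162,215), hook prongs at (250,140) and (275,137), white valve at (347,203), soap case at (236,227) and comb at (281,237). The red basket and the turquoise valves are the look-alikes. Next I measure positions from the depth and masks.

Run:
```python
from h import *
for n in('top','scene'):
    c=np.load(f'pics/{n}0.npz'); P=cloud(c); im=c['im'].astype(int); hsv=cv2.cvtColor(c['im'],cv2.COLOR_RGB2HSV)
    nb=(hsv[...,1]<110)
    def rect(Q,nm):
        Q=Q[np.isfinite(Q).all(1)]
        if len(Q)<5: print(n,nm,'none');return
        (cx,cy),(w,h),a=cv2.minAreaRect(Q[:,:2].astype(np.float32)); m=Q.mean(0)
        u,s,vt=np.linalg.svd(Q[:,:2]-m[:2],full_matrices=False)
        print(n,nm,len(Q),'rect',np.round([cx,cy,w,h,a],3),'mean',m.round(3),'dir',np.degrees(np.arctan2(vt[0,1],vt[0,0])).round(1))
    x,y,z=P[...,0],P[...,1],P[...,2]
    print(n,'plank z',np.nanmedian(z[(hsv[...,1]>180)&(x>.2)&(x<.7)]))
    B=(x>.25)&(x<.62)&(y>.12)&(y<.45)&nb
    rect(P[B&(z>.155)&(z<.19)],'handle'); rect(P[B&(z>.055)&(z<.08)],'rim')
    H=(x>.4)&(x<.85)&(y>-.3)&(y<.3)
    rect(P[H&(z>.165)&(z<.19)],'rail168-190')
    rect(P[H&(z>.195)&(z<.24)],'prongs')
    V=(x>.25)&(x<.65)&(y>-.32)&(y<-.1)&nb
    rect(P[V&(z>.05)&(z<.066)],'valve top'); rect(P[V&(z>.095)&(z<.115)],'dialbar')
    A=(x>.25)&(x<.8)&(y>-.3)&(y<.5)
    Z=P[A&(z>.195)&(z<.245)]; np.save(f'pics/{n}pr.npy',Z); print(np.round(Z[::max(1,len(Z)//25)],3).tolist())
```

```text
top plank z 0.0007223019507851536
top handle 285 rect [ 0.381  0.29   0.099  0.254 65.43 ] mean [0.398 0.277 0.173] dir 155.8
top rim 428 rect [ 0.415  0.305  0.148  0.302 40.322] mean [0.451 0.263 0.069] dir 119.6
top rail168-190 944 rect [ 0.63   0.066  0.146  0.598 29.255] mean [0.65  0.007 0.177] dir 118.7
top prongs 179 rect [ 0.628 -0.048  0.084  0.078  8.093] mean [ 0.628 -0.049  0.21 ] dir 99.6
top valve top 795 rect [ 0.399 -0.273  0.287  0.092  0.134] mean [ 0.476 -0.266  0.06 ] dir -177.5
top dialbar 116 rect [ 4.770e-01 -2.900e-01  6.200e-02  1.600e-02  2.765e+01] mean [ 0.477 -0.289  0.104] dir -152.9
[[0.675, -0.077, 0.196], [0.667, -0.079, 0.203], [0.663, -0.006, 0.196], [0.659, -0.011, 0.202], [0.652, -0.076, 0.212], [0.648, -0.079, 0.215], [0.646, -0.081, 0.213], [0.644, -0.084, 0.211], [0.639, -0.009, 0.218], [0.637, -0.012, 0.216], [0.636, -0.079, 0.203], [0.633, -0.016, 0.208], [0.63, -0.081, 0.204], [0.627, -0.084, 0.205], [0.624, -0.086, 0.206], [0.622, -0.01, 0.203], [0.619, -0.01, 0.203], [0.616, -0.013, 0.204], [0.613, -0.016, 0.207], [0.61, -0.018, 0.205], [
[... 702 characters left out ...]
9100e-01  5.8000e-02  1.4000e-02  2.6342e+01] mean [ 0.483 -0.291  0.102] dir 27.3
[[0.583, -0.025, 0.223], [0.587, -0.024, 0.223], [0.592, -0.024, 0.225], [0.592, -0.024, 0.22], [0.592, -0.024, 0.214], [0.596, -0.023, 0.214], [0.597, -0.02, 0.21], [0.599, -0.017, 0.208], [0.612, -0.09, 0.207], [0.615, -0.086, 0.206], [0.612, -0.019, 0.206], [0.623, -0.088, 0.202], [0.62, -0.018, 0.201], [0.631, -0.088, 0.198], [0.64, -0.087, 0.208], [0.647, -0.086, 0.214], [0.648, -0.086, 0.211], [0.654, -0.085, 0.215], [0.657, -0.085, 0.215], [0.656, -0.085, 0.207], [0.66, -0.085, 0.207], [0.662, -0.084, 0.205], [0.665, -0.084, 0.204], [0.665, -0.084, 0.198], [0.668, -0.078, 0.199], [0.665, -0.012, 0.197]]
```

Run:
```python
from h import *
def ln(Q,nm):
    Q=Q[np.isfinite(Q).all(1)]
    vx,vy,x0,y0=cv2.fitLine(Q[:,:2].astype(np.float32),cv2.DIST_HUBER,0,.001,.001).ravel()
    s=(Q[:,:2]-[x0,y0])@[vx,vy]; m=(s.max()+s.min())/2
    print(nm,len(Q),'mid',np.round([x0+m*vx,y0+m*vy],4),'len',round(float(np.ptp(s)),3),'deg',np.degrees(np.arctan2(vy,vx)).round(1),'z',np.percentile(Q[:,2],[5,50,95]).round(3))
    return np.array([x0+m*vx,y0+m*vy])
for n,roi in(('top',(115,180,205,245)),('scene',(345,200,412,252))):
    c=np.load(f'pics/{n}0.npz'); P=cloud(c); hsv=cv2.cvtColor(c['im'],cv2.COLOR_RGB2HSV)
    M=np.zeros((420,560),bool); M[roi[1]:roi[3],roi[0]:roi[2]]=1; M&=~((hsv[...,1]>110))
    x,y,z=P[...,0],P[...,1],P[...,2]
    ln(P[M&(z>.167)&(z<.182)],n+' handle')
    q=P[M&(z>.06)&(z<.078)]; print(n,'rim',np.round(cv2.minAreaRect(q[:,:2].astype(np.float32)),3) if 0 else cv2.minAreaRect(q[:,:2].astype(np.float32)))
    ln(P[(x>.63)&(x<.76)&(y>-.26)&(y<.17)&(z>.17)&(z<.184)],n+' rail')
    H=(x>.56)&(x<.69)&(z>.195)&(z<.245)
    a=ln(P[H&(y<-.05)&(y>-.11)],n+' prR'); b=ln(P[H&(y>-.05)&(y<.02)],n+' prL')
    V=(x>.4)&(x<.54)&(y>-.36)&(y<-.2)&(hsv[...,1]<110)
    q=P[V&(z>.05)&(z<.066)]; print(n,'valve',cv2.minAreaRect(q[:,:2].astype(np.float32)))
    ln(P[V&(z>.097)&(z<.112)],n+' dial')
    K=lambda nm,m:print(n,nm,np.nanmin(P[m],0).round(3),np.nanmax(P[m],0).round(3))
    K('comb',(hsv[...,0]>45)&(hsv[...,0]<70)&(hsv[...,1]>120)&(x<.5)&(x>.3)&(abs(y)<.25)&(z<.03)&(z>-.01))
```

```text
top handle 185 mid [0.4523 0.2609] len 0.128 deg -69.6 z [0.17  0.174 0.178]
top rim ((0.4538715183734894, 0.26215746998786926), (0.1054861918091774, 0.16407474875450134), 20.1563663482666)
top rail 747 mid [ 0.6878 -0.0396] len 0.382 deg -82.2 z [0.172 0.177 0.182]
top prR 90 mid [ 0.6331 -0.0827] len 0.084 deg 7.7 z [0.199 0.208 0.229]
top prL 89 mid [ 0.623  -0.0139] len 0.082 deg 8.2 z [0.201 0.207 0.228]
top valve ((0.4770224094390869, -0.2895204722881317), (0.11972074955701828, 0.12319779396057129), 85.67173767089844)
top dial 115 mid [ 0.4769 -0.2894] len 0.062 deg 27.1 z [0.099 0.104 0.107]Traceback (most recent call last):
  File "<stdin>", line 21, in <module>
  File "<stdin>", line 20, in <lambda>
    res = np.fmin.reduce(a, axis=axis, out=out, **kwargs)
ValueError: zero-size array to reduction operation fmin which has no identity
```

Run:
```python
from h import *
c=np.load('pics/top0.npz');im=c['im'][175:255,110:220,::-1];b=c['im'][170:235,315,::-1] if 0 else c['im'][165:245,300:410,::-1]
cv2.imwrite('pics/crop.png',np.hstack([cv2.resize(k,None,fx=3.6,fy=3.6,interpolation=2) for k in(im,b)]))
```

```text
(no output)
```

View pics/crop.png

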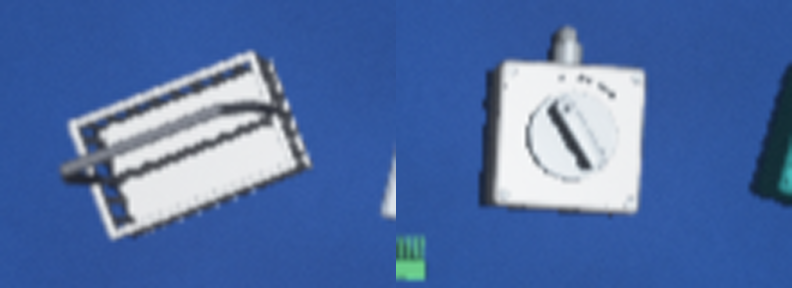

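The left crop confirms the white basket, yaw about 20°, with its bar through the middle. The right crop shows the dial bar, dot end up-left, at about 28°. I have enough to start moving.

```bash
cat > go.py <<'E'
import sys
from h import *
from scipy.spatial.transform import Rotation as Ro
# target grasp point x y z yaw_deg -> remaining tool-frame shift/turn in row units (turn first, then shift in the turned frame; and shift in the present frame)
x,y,z,yaw=map(float,sys.argv[1:5]); s=ctrl.read_state()
R=Ro.from_euler('xyz',s['orientation']); T=Ro.from_euler('xyz',[np.pi,0,np.radians(yaw)])
g=ctrl.grip_point_offset; p=np.array([x,y,z])-T.apply([0,0,g])
d=p-s['position']
print('t',round(s['time_s'],2),'turn',((R.inv()*T).as_rotvec()/.1).round(2),'shift after turn',(T.inv().apply(d)/.025).round(2),'now',(R.inv().apply(d)/.025).round(2),'F',s['contact_force'].round(1),'w',round(s['width'],4),'ff',round(s['finger_force'],1),'joints',s['joint_pos'].round(2))
E
python3 -m creep '[[[0,0,0,0,0,0.944],[0,0,0,0,0,0.944],[0,0,0,0,0,0.944],[0,0,0,0,0,0.944],[0,0,0,0,0,0.944],[0,0,0,0,0,0.944],[0,0,0,0,0,0.944],[0,0,0,0,0,0.944],[0,0,0,0,0,0.944],[0,0,0,0,0,0.944]]]' -1
python3 -m creep '[[[-0.75,0.35,0,0,0,0],[-0.75,0.35,0,0,0,0],[-0.75,0.35,0,0,0,0],[-0.75,0.35,0,0,0,0],[-0.75,0.35,0,0,0,0],[-0.75,0.35,0,0,0,0],[-0.75,0.35,0,0,0,0],[-0.75,0.35,0,0,0,0],[-0.75,0.35,0,0,0,0],[-0.75,0.35,0,0,0,0]]]'
python3 -m creep '[[[-0.75,0.35,0,0,0,0],[-0.75,0.35,0,0,0,0],[-0.75,0.35,0,0,0,0],[-0.75,0.35,0,0,0,0],[-0.75,0.35,0,0,0,0],[-0.75,0.35,0,0,0,0],[-0.75,0.35,0,0,0,0],[-0.75,0.35,0,0,0,0],[0,0,0,0,0,0],[0,0,0,0,0,0]]]'
python3 go.py 0.453 0.2615 0.17 110.4
```

```text
time_s: 0.93
position: [0.1537, 0.5537, 0.2308]
orientation: [-3.141, 0.001, 1.922]
contact_force: [-0.1, 1.1, 0.1]
width: 0.0856
finger_force: 0.0
time_s: 1.77
position: [0.3016, 0.4078, 0.2309]
orientation: [-3.141, 0.0, 1.927]
contact_force: [0.1, -0.3, 0.2]
width: 0.0853
finger_force: 0.0
time_s: 2.6
position: [0.4193, 0.292, 0.2308]
orientation: [-3.14, -0.0, 1.925]
contact_force: [0.1, -0.5, 0.1]
width: 0.0856
finger_force: 0.0
t 2.6 turn [-0.01 -0.   -0.02] shift after turn [-1.62  0.84  3.18] now [-1.61  0.85  3.18] F [ 0.1 -0.5  0.1] w 0.0856 ff 0.0 joints [0.47 0.18 1.64 0.   1.33 0.12]
```

```bash
python3 -m creep '[[[-0.8,0.42,0,0,0,0],[-0.8,0.42,0,0,0,0],[0,0,0.6,0,0,0],[0,0,0.6,0,0,0],[0,0,0.6,0,0,0],[0,0,0.6,0,0,0],[0,0,0.5,0,0,0],[0,0,0.3,0,0,0],[0,0,0,0,0,0],[0,0,0,0,0,0]]]'
python3 go.py 0.453 0.2615 0.17 110.4
python3 -m creep '[[[0,0,0,0,0,0],[0,0,0,0,0,0],[0,0,0,0,0,0],[0,0,0,0,0,0],[0,0,0,0,0,0],[0,0,0,0,0,0],[0,0,0,0,0,0],[0,0,0,0,0,0],[0,0,0,0,0,0],[0,0,0,0,0,0]]]' 1 60
python3 go.py 0.453 0.2615 0.17 110.4
```

```text
time_s: 3.43
position: [0.4522, 0.263, 0.1512]
orientation: [-3.141, -0.0, 1.928]
contact_force: [-0.8, 0.8, -0.4]
width: 0.0852
finger_force: 0.0
t 3.43 turn [-0.01 -0.    0.01] shift after turn [-0.07  0.01 -0.  ] now [-0.07  0.01 -0.  ] F [-0.8  0.8 -0.4] w 0.0852 ff 0.0 joints [0.39 0.26 1.74 0.   1.14 0.04]
time_s: 4.27
position: [0.4531, 0.2626, 0.1516]
orientation: [3.141, -0.0, 1.927]
contact_force: [1.6, 0.8, 0.6]
width: 0.008
finger_force: 58.5
t 4.27 turn [ 0.01 -0.   -0.  ] shift after turn [-0.04 -0.02  0.01] now [-0.04 -0.02  0.01] F [1.6 0.8 0.6] w 0.008 ff 58.5 joints [0.39 0.26 1.74 0.   1.14 0.04]
```

```bash
python3 -m creep '[[[0,0,-0.2,0,0,0],[0,0,-0.4,0,0,0],[0,0,-0.5,0,0,0],[0,0,-0.5,0,0,0],[0,0,-0.5,0,0,0],[0,0,-0.5,0,0,0],[0,0,-0.4,0,0,0],[0,0,-0.3,0,0,0],[0,0,-0.2,0,0,0],[0,0,0,0,0,0]]]'
python3 -m creep '[[[0,0,0,0,0,0.2],[0,0,0,0,0,0.35],[0,0,0,0,0,0.4],[0,0,0,0,0,0.4],[0,0,0,0,0,0.4],[0,0,0,0,0,0.3],[0,0,0,0,0,0.13],[0,0,0,0,0,0],[0,0,0,0,0,0]]]'
python3 go.py 0.475 -0.069 0.255 97.9
python3 - <<'E'
from h import *
save('scene','pics/s1.png')
E
```

```text
time_s: 5.1
position: [0.4531, 0.2627, 0.2399]
orientation: [3.14, -0.0, 1.927]
contact_force: [0.2, -0.2, -1.7]
width: 0.0077
finger_force: 58.5
time_s: 5.85
position: [0.4525, 0.2623, 0.2383]
orientation: [-3.141, 0.0, 1.709]
contact_force: [0.2, 0.4, -1.2]
width: 0.008
finger_force: 58.5
t 5.85 turn [-0.01  0.    0.  ] shift after turn [-13.25  -0.93   0.08] now [-13.25  -0.93   0.08] F [ 0.2  0.4 -1.2] w 0.008 ff 58.5 joints [0.39 0.19 1.6  0.   1.35 0.25]
```

View pics/s1.png

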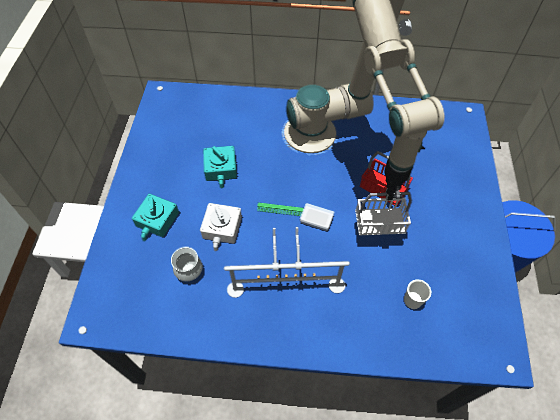

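The basket is held level at (382,215), clear of everything. I'll carry it to a point in front of the hook.

```bash
python3 -m creep '[[[-0.3,0,0,0,0,0],[-0.5,0,0,0,0,0],[-0.7,-0.1,0,0,0,0],[-0.7,-0.1,0,0,0,0],[-0.7,-0.1,0,0,0,0],[-0.7,-0.1,0,0,0,0],[-0.7,-0.1,0,0,0,0],[-0.7,-0.1,0,0,0,0],[-0.7,-0.1,0,0,0,0],[-0.7,-0.1,0,0,0,0]]]'
python3 -m creep '[[[-0.7,-0.1,0,0,0,0],[-0.7,0,0,0,0,0],[-0.7,0,0,0,0,0],[-0.7,0,0,0,0,0],[-0.7,0,0,0,0,0],[-0.7,0,0,0,0,0],[-0.7,0,0,0,0,0],[-0.7,0,0,0,0,0],[-0.7,0,0,0,0,0],[-0.4,0,0,0,0,0]]]'
python3 -m creep '[[[-0.2,0,0,0,0,0],[0,0,0,0,0,0],[0,0,0,0,0,0],[0,0,0,0,0,0],[0,0,0,0,0,0]]]'
python3 go.py 0.6135 -0.0499 0.255 97.9
python3 - <<'E'
from h import *
save('top','pics/t1.png')
c=np.load('pics/top0.npz')
E
```

```text
time_s: 6.73
position: [0.4546, 0.0992, 0.2389]
orientation: [3.142, 0.001, 1.708]
contact_force: [-0.3, 0.3, -1.3]
width: 0.0078
finger_force: 58.5
time_s: 7.57
position: [0.4752, -0.0678, 0.2389]
orientation: [-3.142, 0.002, 1.707]
contact_force: [0.7, 0.0, -1.9]
width: 0.0078
finger_force: 58.5
time_s: 7.98
position: [0.476, -0.0692, 0.2388]
orientation: [3.142, -0.0, 1.71]
contact_force: [0.6, 0.1, -1.7]
width: 0.0079
finger_force: 58.5
t 7.98 turn [ 0.   -0.    0.01] shift after turn [0.01 5.56 0.1 ] now [0.   5.56 0.1 ] F [ 0.6  0.1 -1.7] w 0.0079 ff 58.5 joints [-0.29  0.13  1.68  0.    1.33 -0.43]
```

```bash
python3 -m creep '[[[0,0.4,0,0,0,0],[0,0.7,0,0,0,0],[0,0.7,0,0,0,0],[0,0.7,0,0,0,0],[0,0.7,0,0,0,0],[0,0.7,0,0,0,0],[0,0.7,0,0,0,0],[0,0.6,0,0,0,0],[0,0.36,0,0,0,0],[0,0,0,0,0,0]]]'
python3 -m creep '[[[0,0,0.1,0,0,0],[0,0,0,0,0,0],[0,0,0,0,0,0]]]'
python3 go.py 0.6135 -0.0499 0.210 97.9
python3 - <<'E'
from h import *
save('scene','pics/s2.png');c=np.load('pics/s2.npz')
cv2.imwrite('pics/s2c.png',cv2.resize(c['im'][180:320,180:400,::-1],None,fx=3.5,fy=3.5,interpolation=2))
E
```

```text
time_s: 8.87
position: [0.6162, -0.0502, 0.2381]
orientation: [3.141, -0.0, 1.71]
contact_force: [0.6, 0.4, -1.9]
width: 0.0079
finger_force: 58.5
time_s: 9.12
position: [0.6128, -0.0508, 0.2361]
orientation: [-3.14, -0.0, 1.709]
contact_force: [0.5, 0.3, -1.6]
width: 0.0082
finger_force: 58.5
t 9.12 turn [-0.01 -0.    0.  ] shift after turn [0.03 0.03 1.79] now [0.03 0.04 1.79] F [ 0.5  0.3 -1.6] w 0.0082 ff 58.5 joints [-0.2   0.33  1.41 -0.    1.4  -0.33]
```

View pics/s2c.png

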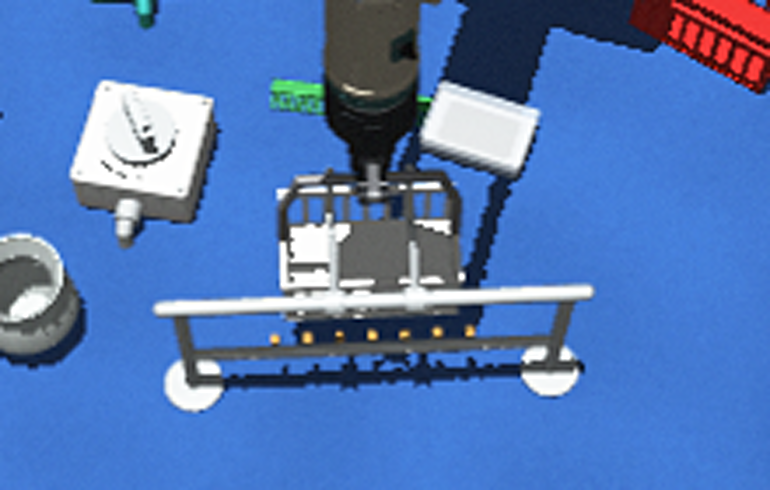

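The bar, at about (370,185), is above the prongs at (333,260) and (414,260), and the fingers sit between them. Next I lower it.

```bash
python3 -m creep '[[[0.03,0.03,0.15,0,0,0],[0,0,0.25,0,0,0],[0,0,0.25,0,0,0],[0,0,0.25,0,0,0],[0,0,0.25,0,0,0],[0,0,0.25,0,0,0],[0,0,0.15,0,0,0],[0,0,0.1,0,0,0],[0,0,0.05,0,0,0],[0,0,0,0,0,0]]]'
python3 -m creep '[[[0,0,0,0,0,0],[0,0,0,0,0,0]]]'
python3 go.py 0.6135 -0.0499 0.210 97.9
```

```text
time_s: 10.0
position: [0.6144, -0.05, 0.1935]
orientation: [-3.141, -0.0, 1.709]
contact_force: [-0.3, 0.3, -1.2]
width: 0.0078
finger_force: 58.5
time_s: 10.17
position: [0.6147, -0.0501, 0.1942]
orientation: [3.141, 0.0, 1.709]
contact_force: [-0.1, 0.2, -2.2]
width: 0.0078
finger_force: 58.5
t 10.17 turn [0.01 0.   0.  ] shift after turn [ 0.01 -0.05  0.11] now [ 0.01 -0.05  0.11] F [-0.1  0.2 -2.2] w 0.0078 ff 58.5 joints [-0.19  0.36  1.47  0.    1.31 -0.33]
```

```bash
python3 -m creep '[[[0,0,0.06,0,0,0],[0,0,0.06,0,0,0],[0,0,0.04,0,0,0],[0,0,0,0,0,0],[0,0,0,0,0,0]]]'
python3 go.py 0.6135 -0.0499 0.210 97.9
```

```text
time_s: 10.58
position: [0.6148, -0.0501, 0.1911]
orientation: [3.14, 0.001, 1.709]
contact_force: [-1.4, -0.2, 4.3]
width: 0.0077
finger_force: 59.2
t 10.58 turn [0.02 0.01 0.  ] shift after turn [ 0.01 -0.05 -0.01] now [ 0.01 -0.05 -0.01] F [-1.4 -0.2  4.3] w 0.0077 ff 59.2 joints [-0.19  0.36  1.48  0.    1.3  -0.33]
```

Seated: the wrist force turned upward. Now I release it and rise.

```bash
python3 -m creep '[[[0,0,0,0,0,0],[0,0,0,0,0,0],[0,0,0,0,0,0],[0,0,0,0,0,0],[0,0,0,0,0,0],[0,0,0,0,0,0],[0,0,0,0,0,0],[0,0,0,0,0,0],[0,0,0,0,0,0],[0,0,0,0,0,0]]]' -1
python3 -m creep '[[[0,0,-0.2,0,0,0],[0,0,-0.3,0,0,0],[0,0,-0.5,0,0,0],[0,0,-0.5,0,0,0],[0,0,-0.5,0,0,0],[0,0,-0.7,0,0,0],[0,0,-0.7,0,0,0],[0,0,-0.7,0,0,0],[0,0,-0.3,0,0,0],[0,0,0,0,0,0]]]'
python3 go.py 0.477 -0.2895 0.20 28
python3 - <<'E'
from h import *
save('scene','pics/s3.png');c=np.load('pics/s3.npz')
cv2.imwrite('pics/s3c.png',cv2.resize(c['im'][180:320,180:400,::-1],None,fx=3.5,fy=3.5,interpolation=2))
E
```

```text
time_s: 11.42
position: [0.6145, -0.05, 0.1898]
orientation: [3.142, -0.0, 1.709]
contact_force: [-0.1, 0.1, -0.1]
width: 0.0859
finger_force: 0.0
time_s: 12.25
position: [0.6156, -0.0502, 0.3027]
orientation: [3.136, 0.002, 1.709]
contact_force: [-0.4, 0.1, 0.0]
width: 0.0854
finger_force: 0.0
t 12.25 turn [ 0.06 -0.02 12.2 ] shift after turn [-9.39  5.85  4.86] now [-8.71 -6.83  4.84] F [-0.4  0.1  0. ] w 0.0854 ff 0.0 joints [-0.19  0.31  1.28  0.    1.54 -0.33]
```

View pics/s3c.png

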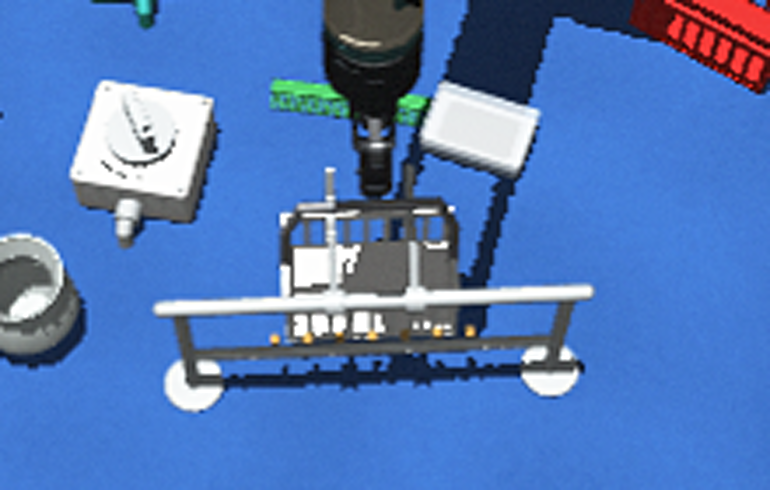

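The basket hangs on both prongs, its bar at about (370,207). On to the valve: shift at height, then turn.

```bash
python3 -m creep '[[[-0.4,-0.3,0,0,0,0],[-0.7,-0.55,0,0,0,0],[-0.7,-0.55,0,0,0,0],[-0.7,-0.55,0,0,0,0],[-0.7,-0.55,0,0,0,0],[-0.7,-0.55,0,0,0,0],[-0.7,-0.55,0,0,0,0],[-0.7,-0.55,0,0,0,0],[-0.7,-0.55,0,0,0,0],[-0.7,-0.55,0,0,0,0]]]'
python3 -m creep '[[[-0.7,-0.55,0,0,0,0],[-0.7,-0.55,0,0,0,0],[-0.5,-0.48,0,0,0,0],[-0.1,0,0,0,0,0.6],[0,0,0,0,0,1],[0,0,0,0,0,1],[0,0,0,0,0,1],[0,0,0,0,0,1],[0,0,0,0,0,1],[0,0,0,0,0,1]]]'
python3 -m creep '[[[0,0,0.6,0,0,1],[0,0,0.6,0,0,1],[0,0,0.6,0,0,1],[0,0,0.6,0,0,1],[0,0,0.6,0,0,1],[0,0,0.6,0,0,0.6],[0,0,0.6,0,0,0],[0,0,0.2,0,0,0],[0,0,0,0,0,0],[0,0,0,0,0,0]]]'
python3 go.py 0.477 -0.2895 0.096 28
python3 - <<'E'
from h import *
save('top','pics/t3.png'); save('scene','pics/s4.png'); c=np.load('pics/s4.npz'); P=cloud(c); x,y,z=P[...,0],P[...,1],P[...,2]
hsv=cv2.cvtColor(c['im'],cv2.COLOR_RGB2HSV)
Q=P[(x>.58)&(x<.65)&(y>-.13)&(y<.03)&(z>.2)&(z<.225)]
d=(Q[:,:2]-[.6135,-.0499]); a=np.radians(7.9); r=np.array([[np.cos(a),np.sin(a)],[-np.sin(a),np.cos(a)]]); d=d@r.T
k=np.abs(np.abs(d[:,1])-35)>0; k=(np.abs(np.abs(d[:,1])-.035)>.008)
print('bar in seat frame',d[k].min(0).round(3),d[k].max(0).round(3),np.median(d[k],0).round(3),np.median(Q[k,2]).round(3))
V=(x>.4)&(x<.54)&(y>-.36)&(y<-.2)&(z>.097)&(z<.112); print('dial',cv2.minAreaRect(P[V][:,:2].astype(np.float32)))
cv2.imwrite('pics/s4c.png',cv2.resize(c['im'][170:320,160:400,::-1],None,fx=3.3,fy=3.3,interpolation=2))
E
```

```text
time_s: 13.13
position: [0.5055, -0.2351, 0.2982]
orientation: [-3.139, -0.002, 1.708]
contact_force: [0.1, -0.9, 0.4]
width: 0.0855
finger_force: 0.0
time_s: 13.97
position: [0.4738, -0.2891, 0.2981]
orientation: [-3.138, 0.0, 1.043]
contact_force: [0.7, -0.2, -0.6]
width: 0.0853
finger_force: 0.0
time_s: 14.8
position: [0.4747, -0.2891, 0.1894]
orientation: [-3.14, 0.001, 0.489]
contact_force: [0.4, 0.3, -0.2]
width: 0.0856
finger_force: 0.0
t 14.8 turn [-0.01  0.01 -0.  ] shift after turn [0.07 0.06 4.48] now [0.08 0.06 4.48] F [ 0.4  0.3 -0.2] w 0.0856 ff 0.0 joints [-0.67  0.27  1.61 -0.    1.25  0.41]
bar in seat frame [-0.002 -0.07 ] [0.012 0.065] [ 0.006 -0.003] 0.212
dial ((0.4798225164413452, -0.29191163182258606), (0.05707823857665062, 0.011952885426580906), 25.502962112426758)
```

View pics/s4c.png

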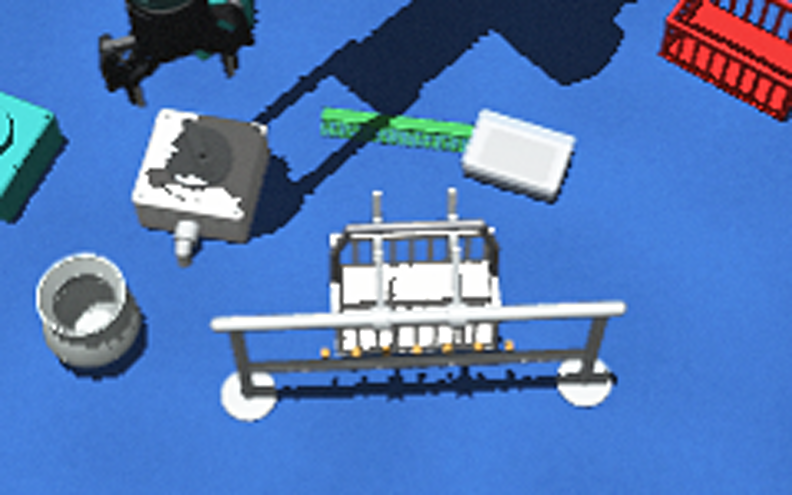

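The basket hangs freely, within a few mm of the seat, with the bar at about (415,228). The gripper is above the white valve. I'll descend onto the dial and grip it.

```bash
python3 -m creep '[[[0.07,0.06,0.5,0,0,0],[0,0,0.6,0,0,0],[0,0,0.6,0,0,0],[0,0,0.6,0,0,0],[0,0,0.6,0,0,0],[0,0,0.6,0,0,0],[0,0,0.5,0,0,0],[0,0,0.35,0,0,0],[0,0,0.13,0,0,0],[0,0,0,0,0,0]]]'
python3 go.py 0.477 -0.2895 0.096 28
python3 -m creep '[[[0,0,0,0,0,0],[0,0,0,0,0,0],[0,0,0,0,0,0],[0,0,0,0,0,0],[0,0,0,0,0,0],[0,0,0,0,0,0],[0,0,0,0,0,0],[0,0,0,0,0,0],[0,0,0,0,0,0],[0,0,0,0,0,0]]]' 1 100
python3 go.py 0.477 -0.2895 0.096 28
```

```text
time_s: 15.73
position: [0.4775, -0.2895, 0.0776]
orientation: [-3.141, 0.0, 0.489]
contact_force: [0.8, 0.4, 0.4]
width: 0.0855
finger_force: 0.0
t 15.73 turn [-0.  0.  0.] shift after turn [-0.02 -0.01  0.01] now [-0.02 -0.01  0.01] F [0.8 0.4 0.4] w 0.0855 ff 0.0 joints [-0.67  0.38  1.77  0.    1.    0.41]
time_s: 16.57
position: [0.4774, -0.2889, 0.0784]
orientation: [-3.141, -0.0, 0.489]
contact_force: [-0.4, 1.6, 5.5]
width: 0.0121
finger_force: 98.3
t 16.57 turn [-0.01 -0.    0.  ] shift after turn [-0.03  0.01  0.04] now [-0.03  0.01  0.04] F [-0.4  1.6  5.5] w 0.0121 ff 98.3 joints [-0.67  0.38  1.77  0.    1.    0.41]
```

Gripped. I turn it clockwise by 1.24 rad.

```bash
python3 -m creep '[[[0,0,0,0,0,0.4],[0,0,0,0,0,0.6],[0,0,0,0,0,0.6],[0,0,0,0,0,0.6],[0,0,0,0,0,0.6],[0,0,0,0,0,0.6],[0,0,0,0,0,0.6],[0,0,0,0,0,0.6],[0,0,0,0,0,0.6],[0,0,0,0,0,0.6]]]'
python3 -m creep '[[[0,0,0,0,0,0.6],[0,0,0,0,0,0.6],[0,0,0,0,0,0.6],[0,0,0,0,0,0.6],[0,0,0,0,0,0.6],[0,0,0,0,0,0.6],[0,0,0,0,0,0.6],[0,0,0,0,0,0.6],[0,0,0,0,0,0.6],[0,0,0,0,0,0.6]]]'
python3 -m creep '[[[0,0,0,0,0,0.6],[0,0,0,0,0,0],[0,0,0,0,0,0],[0,0,0,0,0,0],[0,0,0,0,0,0],[0,0,0,0,0,0],[0,0,0,0,0,0],[0,0,0,0,0,0],[0,0,0,0,0,0],[0,0,0,0,0,0]]]'
python3 go.py 0.477 -0.2895 0.096 -43
python3 - <<'E'
from h import *
print(ctrl.read_state()['ft_torque'])
save('scene','pics/s5.png');save('wrist','pics/w5.png')
c=np.load('pics/s5.npz');w=np.load('pics/w5.npz')['im'][:,:,::-1]
cv2.imwrite('pics/s5c.png',np.hstack([cv2.resize(c['im'][150:320,160:380,::-1],(400,300)),cv2.resize(w,(400,300))]))
E
```

```text
time_s: 17.4
position: [0.4775, -0.2894, 0.0784]
orientation: [3.141, -0.0, -0.094]
contact_force: [-1.2, 0.4, 5.1]
width: 0.0124
finger_force: 98.4
time_s: 18.23
position: [0.4773, -0.2899, 0.0784]
orientation: [3.14, -0.001, -0.693]
contact_force: [-1.7, 0.4, 4.2]
width: 0.0121
finger_force: 98.4
time_s: 19.07
position: [0.4772, -0.29, 0.0784]
orientation: [3.14, -0.001, -0.749]
contact_force: [-2.4, 0.0, 5.4]
width: 0.0121
finger_force: 98.4
t 19.07 turn [ 0.01 -0.01  0.02] shift after turn [-0.02 -0.01  0.04] now [-0.02 -0.01  0.04] F [-2.4  0.   5.4] w 0.0121 ff 98.4 joints [-0.67  0.38  1.76 -0.    1.    1.65]
[-0.07331653  0.46268753  0.18352843]
```

View pics/s5c.png

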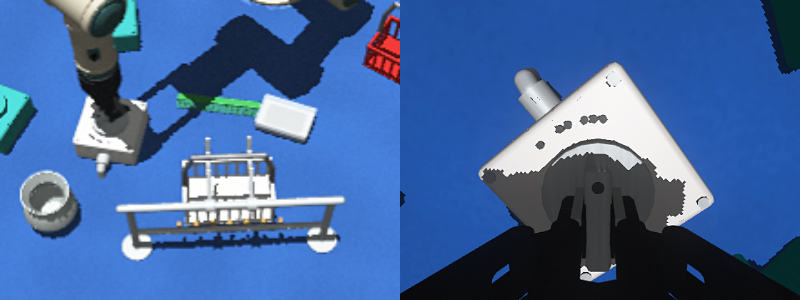

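The wrist view shows the dial gripped, its dot at (597,188) pointing at the three pips at (595,120). The turn was 1.24 rad and the spring torque is about 0.18 N m. The basket still hangs.

```bash
python3 -c "
from bench import ctrl
print(ctrl.hand_in())"
```

```text
the job is handed in; nothing more can be done
None
```

The job is handed in: the basket hangs released on both prongs, and the gripper was still holding the dial at its third click (turned about 1.24 rad); the hand-in gave no verdict.

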